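Rebuild the feed-roller shaft

ROBOT

A 6-joint arm with a two-finger parallel gripper is mounted at the origin on a cart in front of the work surface, level with it; the furniture and walls round the work are solid. World frame = base frame: x ahead of the robot, y to its left, z up, the work surface at z = 0. Lengths are in m, angles in rad, forces in N, time in s.
With the tool pointing down it reaches from about 0.425 to 0.95 m from the base axis. Payload 3.5 kg.
Tool frame: the origin (TCP) lies on the centre line of the jaws, within the pads' length; the fingertips stand 14 mm ahead of it and the grasp point (between the pads) lies 5 mm behind it (ctrl.finger_overhang is the distance from the TCP to the fingertips, in m); z points along the fingers, y is the line along which they close (so a half turn about z gives the same grasp; the last joint's range is limited). The gripper opens to 85 mm and grips with 20 to 120 N. Pads are 22 mm wide; open, the fingers measure 114 mm over their backs; the gripper's body (76 mm by 85 mm) begins 54 mm behind the grasp point. The pads swing forward as they close: fully open they stand 13 mm farther back than shut.
Start: joints at [-1.296, 0.286, 1.577, -0, 1.279, -0.15], TCP at [0.278, -0.615, 0.245] pointing down, gripper open.
Joint ranges: [-2.77, 2.77], [-0.9, 2.22], [0.21, 2.48], [-1.53, 4.67], [0.24, 2.81], [-2.84, 2.84]. Speed limits (rad/s): [2.79, 2.79, 3.14, 3.14, 3.14, 3.14].

INTERFACE

Orientations are given as a unit quaternion [x, y, z, w].
In Python, from plant import ctrl gives the robot as it stands.
- The arm moves only by the tool send_rows, never from a script. Its argument "moves" is text: rows parted by semicolons, each of 7 numbers parted by spaces: the turn, a rotation vector about the tool's x, y, z in units of 360 degrees (1.0 is 360 degrees), then the shift along the tool's x, y, z in units of 20 cm (1.0 is 20 cm), then the gripper's target within -1 to 1 (fully open at 1, half-way at 0, shut at -1). A call has 1 to 12 rows; each row is the pose to reach, as a shift and turn from the pose commanded when the call began, along the tool's axes at that moment, turning the shorter way round; what a row does not reach only later rows make up. A row lasts 1/8 s, in which the tool goes at most 62.5 mm and 10.7 degrees, less where a joint would pass 70% of its speed; a pose out of reach is approached as far as the arm can. A call with a number of a shift or a turn outside -1 to 1 is refused whole. A call with a gripper value outside its range is refused whole. The fingers move at their own pace and stop on an object; "newtons" is the grip in N (left out, the last holds). Time passes only in rows, so rows that repeat a pose let the fingers close. It gives the time, the measured TCP pose, the force, the opening and the grip force at its end, in the units of the state.
- ctrl.get_state(): the state, without advancing time (a new reading comes with each control period).
- ctrl.read_camera(name): name is "scene" or "top" or "wrist"; returns a dict with "image" (384x512x3 uint8, red, green, blue), "fovy" (degrees; the focal length in pixels is half the picture's height over the tangent of half this angle, whatever the lens; pixels are square), "cx", "cy" (the principal point, pixels), "distortion" ([k1, k2, p1, p2, k3] as OpenCV has them; the pictures are not rectified), "extrinsics" (4x4, takes a point from camera to world coordinates). Camera axes: x right, y up, looking along -z (the intrinsics and any distortion apply to the point x, -y, -z); pixel columns grow to the right and rows downward; lengths in m; the calibration is good to about 2 mm. A picture is of the moment at which its call begins. There is no depth.
- ctrl.sign_off(): hands the job in; it is judged then, once.
The state is a dict: "time": time; "qpos": joint angles; "dq": joint speeds; "joint_efforts": joint torques, N m; "eef_pos": TCP position; "tcp_rot": TCP orientation; "contact_force": force on the tool from outside, world axes, zero at the start; "wrist_torque": the same for the moment, N m; "opening": opening from 0.0 (shut) to 1.0 (fully open); "finger_force": force on a finger pad.
Only numpy, scipy, OpenCV 4.12 (cv2) and the standard library are available. Lean on these libraries where they do the work, as an engineer would, in place of code of your own. Each camera call takes 0.05 s, during which the arm holds its last target. There are 200 camera calls.

TASK

Rebuild the copier's feed-roller shaft in its bench holder: take the parts from the rack and thread onto the shaft first the wide roller, then the narrow roller, then the end cap, open end first, each pushed past the spring catch. Press the cap on against the sprung washer until the catch has snapped into it, so that it stays on by itself and holds both rollers tight together against the washer, and let go. How far the shaft sticks out differs each time, so work by feel; never press on the shaft or its holder, directly or through the parts, with more than 25 N, and leave the mug, the staple box and the note pad alone.

Things in the scene. Friction and masses are not known exactly. Their poses are not given: they have to be found in the camera images.
- holder: Fixed grey steel holder: base 90 x 150 x 10 mm; near its -y end a split post 46 mm wide, 14 thick, 127 high (133 with clamp screw). A 12 mm steel shaft clamped in the post points level along the holder's +y, its axis 105 mm above the worktop, far end free. Origin: worktop level under the shaft, 50 mm along +y from the post's front face. Place and yaw (within 0.3 rad) vary.
- post_face (a point): Where the shaft's axis leaves the post's front face; y along the shaft to its free end, z up. How far the shaft sticks out is not measured: 0 to 22 mm bare, then a fixed dark collar 24 mm wide, 4 thick. Ahead of the collar's front: at 12 mm the face of a sprung washer (24 mm wide; goes in 6.5 mm to a hard stop, 3 to 5 N, springs back); at 86 mm the tip, its last 6 mm tapering to 6.4.
- catch (a joint): Spring catch on top of the shaft, 70 mm ahead of the collar's front, 16 mm behind the tip; it stands 3 mm above the shaft, gentle ramp on the tip side, steep back. Value: how far it is pressed down (0 = out), m. Each part must be pushed along the shaft over it: about 3 to 8 N, more if the part is held off-centre or skew.
- rack: Low fixed grey plastic rack, 50 x 210 mm, two steel rails along its own y, end cheeks 38 mm high. The three parts lie on the rails in a row, in any order, at about -65, 0 and +65 mm along its y, midway between the rails, bores level along its y. Origin: centre of its underside. Place and yaw vary.
- wide_roller_c (a point): Centre of the wide feed roller: black rubber with a white plastic hub, 44 mm diameter, 36 mm long, through bore of 13.6 mm along its own y. It lies with its centre about 46 mm above the worktop. Both ends alike. 0.08 to 0.15 kg.
- narrow_roller_c (a point): Centre of the narrow feed roller: as the wide one (44 mm diameter, 13.6 mm bore along its own y) but 20 mm long. 0.05 to 0.1 kg.
- end_cap_c (a point): Centre of the grey end cap, 44 mm diameter, 32 long, axis its own y. Open end at -y, as it lies already the way it goes on; closed +y end with a 3 mm black boss. Bore 13.6 mm, 28 deep; a groove 6 to 17 mm from the open end takes the catch: with both rollers on it snaps when the washer is in 4 to 5.5 mm, and when let go springs back against the catch. 0.04 to 0.08 kg.
- mug: White mug with dark spots, 82 mm diameter, 91 mm high, standing on the worktop on the right; bystander. Origin: centre of its underside.
- staple_box: Small carton of staples 51 x 75 x 24 mm behind the work; bystander. Origin: centre of its underside.
- note_pad: Pad of sticky notes 76 x 76 x 14 mm behind the holder; bystander. Origin: centre of its underside.
Mind the look-alikes: they are no part of the job. Leave any green look-alike of the holder alone.

How it is judged:
On the way, in this order (a step that is already met when the one before it is completed fails the run):
1. the wide roller is threaded onto the shaft (y of wide_roller_c in the frame of post_face below 0.066 m and x of wide_roller_c in the frame of post_face between -0.003 and 0.003 m and z of wide_roller_c in the frame of post_face between -0.003 and 0.003 m), for 0.1 s.
2. the narrow roller is threaded onto the shaft outside the wide one (y of narrow_roller_c in the frame of post_face below 0.087 m and y of narrow_roller_c in the frame of wide_roller_c above 0.026 m and x of narrow_roller_c in the frame of post_face between -0.003 and 0.003 m and z of narrow_roller_c in the frame of post_face between -0.003 and 0.003 m), for 0.1 s.
At the end, for the whole second after the job is handed in: Wide roller, narrow roller and cap sit in this order from the post outwards on the shaft (within 3 mm of its axis, gaps under 1.5 mm), released and at rest, the cap held by the catch so that the washer pushes on the wide roller (over 3 N between it and the holder; its weight gives under 1.5) (x of wide_roller_c in the frame of post_face between -0.003 and 0.003 m and z of wide_roller_c in the frame of post_face between -0.003 and 0.003 m and x of narrow_roller_c in the frame of post_face between -0.003 and 0.003 m and z of narrow_roller_c in the frame of post_face between -0.003 and 0.003 m and x of end_cap_c in the frame of post_face between -0.003 and 0.003 m and z of end_cap_c in the frame of post_face between -0.003 and 0.003 m and y of wide_roller_c in the frame of post_face below 0.062 m and y of narrow_roller_c in the frame of wide_roller_c between 0.026 and 0.0295 m and y of end_cap_c in the frame of narrow_roller_c between 0.024 and 0.0275 m and contact force between wide_roller and holder above 3 N and linear speed of each of wide_roller, narrow_roller, end_cap below 0.02 m/s); the robot touches nothing.
It fails at once if the holder or its shaft is pressed with more than 25 N, directly or through the parts (contact force between holder and anything else above 25 N).
It fails at once if the mug is moved by more than 15 mm (distance of mug from where it was at the start of the episode above 0.015 m).
It fails at once if the staple box is moved by more than 15 mm (distance of staple_box from where it was at the start of the episode above 0.015 m).
It fails at once if the note pad is moved by more than 15 mm (distance of note_pad from where it was at the start of the episode above 0.015 m).
It also fails if it takes over 72 s, if anything falls off the work surface, if the arm or the gripper's body presses on something with over 40 N, if the wrist force passes 120 N, or if a joint passes its speed limit or range.

## Working session

There is one attempt and no reset: what is moved stays moved. The work goes in short steps, Python scripts to look and compute and a tool call to move; the robot and the scene stay as the last step left them, time stands still between calls to the robot, and variables do not carry over. Pictures are saved under pics/ and viewed, at most 10 in all, crops included, and the job is handed in when it is done.

Besides the shell and the picture viewer there is one more tool, called by a JSON object that holds its "op" and its "data", one argument or row to a line. send_rows: Moves the arm, as the interface text tells. Its arguments: {"type":"object","properties":{"moves":{"type":"string"},"newtons":{"type":"number"}},"required":["moves"]}

```bash
mkdir -p pics; ls; python3 - <<'E'
from plant import ctrl
import cv2,numpy as np
s=ctrl.get_state(); print(s)
ims=[]
for n in("scene","top"):
    c=ctrl.read_camera(n); cv2.imwrite(f"pics/{n}.png",c["image"][:,:,::-1]); np.save(f"pics/{n}.npy",c,allow_pickle=True)
    print(n,c["fovy"],c["cx"],c["cy"],c["distortion"],np.round(c["extrinsics"],4).tolist())
E
```

```text
pics
{'time': 0.0, 'qpos': array([-1.29601518e+00,  2.87242369e-01,  1.57819753e+00, -2.16814654e-05,
        1.27857786e+00, -1.50021192e-01]), 'dq': array([ 0.00029249,  0.00157357,  0.00031654, -0.00062988,  0.00066488,
       -0.0012589 ]), 'joint_efforts': array([-1.45346425e-03, -4.05988276e+01, -2.92625874e+01, -2.70280798e-04,
        5.82113615e-03,  3.81891979e-06]), 'eef_pos': array([ 0.27803199, -0.61439034,  0.24388487]), 'tcp_rot': array([ 9.77526169e-01,  2.10810623e-01, -8.59471329e-05, -1.20954714e-03]), 'contact_force': array([-0.7991339 ,  0.61575425,  0.3478313 ]), 'wrist_torque': array([ 0.03477211, -0.01230713, -0.02273219]), 'finger_force': 0.0, 'opening': 1.0024371666976748}
scene 55.546091970560454 261.2375521818152 191.8498527781736 [-0.08810343  0.          0.          0.          0.        ] [[-0.7757, 0.3671, -0.5133, -0.2193], [-0.6308, -0.4262, 0.6485, 0.7235], [0.0193, 0.8268, 0.5621, 0.8722], [0.0, 0.0, 0.0, 1.0]]
top 48.42719952262089 260.62620802509986 191.83521780291693 [-0.07582093  0.          0.          0.          0.        ] [[0.0058, 0.9801, -0.1984, 0.2057], [-1.0, 0.0059, 0.0001, -0.2087], [0.0012, 0.1984, 0.9801, 1.5079], [0.0, 0.0, 0.0, 1.0]]
```

View pics/scene.png

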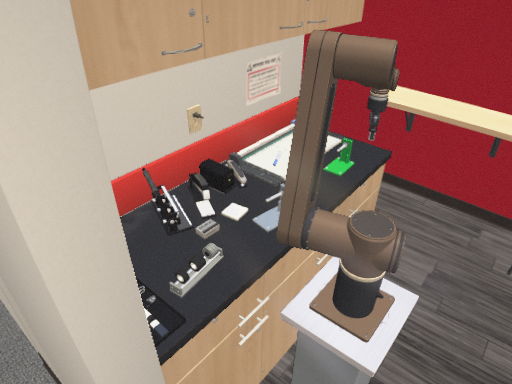

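View pics/top.png

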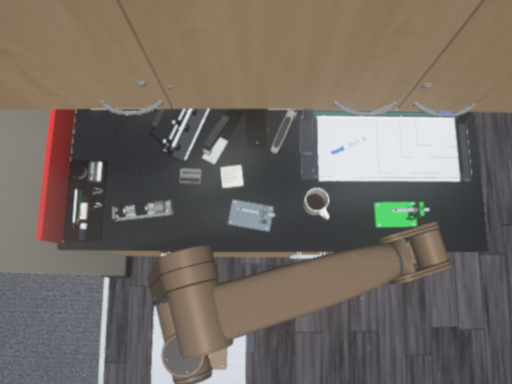

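The top view shows two candidates for the holder: a grey one at about (251,215), and a green one at (400,213), which is the look-alike to leave alone. The rack is at (142,210), the mug at (316,200), the staple box at (190,176) and the pad at (231,176). I'll enlarge to confirm the grey holder and the order of the parts.

```bash
cat > h.py <<'E'
import cv2,numpy as np
def K(c):
    f=c["image"].shape[0]/2/np.tan(np.radians(c["fovy"]/2)); return np.array([[f,0,c["cx"]],[0,f,c["cy"]],[0,0,1.]])
def load(n): return np.load(f"pics/{n}.npy",allow_pickle=True).item()
def unproj(c,px,z):
    p=cv2.undistortPoints(np.array([[px]],float),K(c),np.array(c["distortion"],float))[0,0]
    E=np.array(c["extrinsics"]); d=E[:3,:3]@[p[0],-p[1],-1]; o=E[:3,3]
    return o+d*(z-o[2])/d[2]
def proj(c,P):
    E=np.array(c["extrinsics"]); q=(np.atleast_2d(P)-E[:3,3])@E[:3,:3]; q=q*[1,-1,-1]
    return cv2.projectPoints(q.reshape(-1,1,3),np.zeros(3),np.zeros(3),K(c),np.array(c["distortion"],float))[0][:,0]
E
python3 - <<'E'
from h import *
a=load("top")["image"][195:240,100:290,::-1]; b=load("scene")["image"][200:300,160:310,::-1]
a=cv2.resize(a,(800,189),interpolation=2); b=cv2.resize(b,(600,400),interpolation=2)
b=cv2.copyMakeBorder(b,0,0,0,200,0); cv2.imwrite("pics/crop1.png",np.vstack([a,b]))
E
```

```text
(no output)
```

View pics/crop1.png

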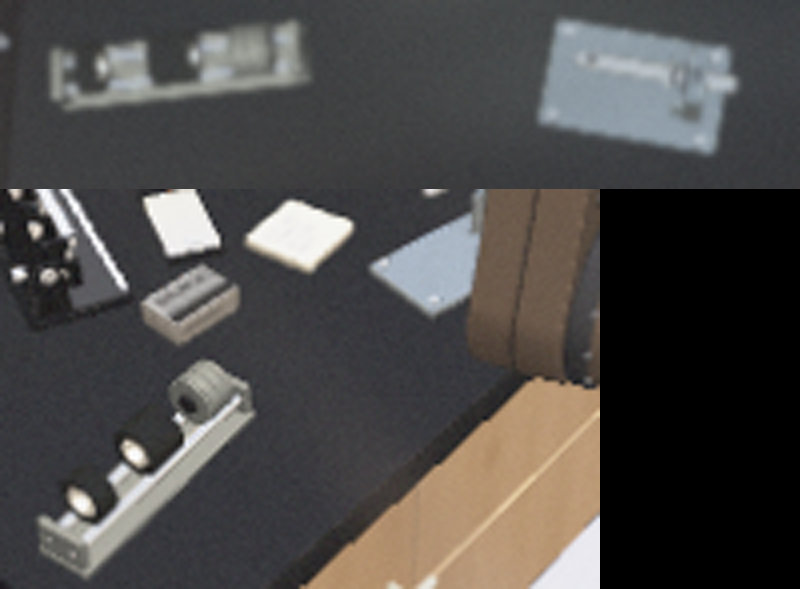

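The crop confirms the grey holder: post on the right (-y side) and shaft pointing left. On the rack, from left to right, are the narrow roller, the wide roller and the cap, so +y is to the left. The boss faces the scene camera. Next, coarse positions.

```bash
python3 - <<'E'
from h import *
c=load("top"); s=800/190
P=lambda x,y,z:unproj(c,(100+x/s-.4,195+y/s-.4),z)
for n,a in dict(tip=(577,58,.105),post=(735,83,.127),hcL=(558,20,.01),hcBL=(540,123,.01),hcTR=(730,45,.01),hcBR=(715,153,.01),rackL=(52,75,.038),rackLb=(65,108,.0),rackR=(312,80,0),rackTR=(298,22,.038),rackTL=(52,48,.038),cap=(250,47,.06),wide=(170,55,.06),nar=(85,58,.06)).items(): print(n,P(*a).round(3))
for n,p in dict(mug=(316,200),sta=(190,176),pad=(231,176)).items(): print(n,unproj(c,p,.02).round(3))
E
```

```text
tip [ 0.433 -0.129  0.105]
post [ 0.411 -0.253  0.127]
hcL [ 0.481 -0.107  0.01 ]
hcBL [ 0.393 -0.094  0.01 ]
hcTR [ 0.46  -0.253  0.01 ]
hcBR [ 0.369 -0.24   0.01 ]
rackL [0.426 0.313 0.038]
rackLb [0.404 0.313 0.   ]
rackR [0.43  0.102 0.   ]
rackTR [0.473 0.108 0.038]
rackTL [0.449 0.314 0.038]
cap [0.448 0.142 0.06 ]
wide [0.44  0.208 0.06 ]
nar [0.437 0.278 0.06 ]
mug [ 0.478 -0.405  0.02 ]
sta [0.563 0.045 0.02 ]
pad [ 0.564 -0.102  0.02 ]
```

```bash
cat > mv.py <<'E'
import sys,numpy as np
from scipy.spatial.transform import Rotation as R
from plant import ctrl
def quat(a): # tool down, tool x at world angle a
    return R.from_matrix(np.c_[[np.cos(a),np.sin(a),0],[np.sin(a),-np.cos(a),0],[0,0,-1.]])
def row(x,y,z,a):
    s=ctrl.get_state(); r0=R.from_quat(s["tcp_rot"])
    d=r0.inv().apply(np.array([x,y,z])-s["eef_pos"])/.2
    t=(r0.inv()*quat(a)).as_rotvec()/(2*np.pi)
    return np.r_[t,d].round(4)
if __name__=="__main__":
    v=list(map(float,sys.argv[1:])); 
    for i in range(0,len(v),4): print(*row(*v[i:i+4]))
E
python3 mv.py .40 -.16 .33 1.418
```

```text
-0.0003 -0.0002 -0.1581 1.4922 -1.8199 -0.4255
```

{"op": "send_rows", "data": {
  "moves": "0 0 -0.025 0.25 -0.3 -0.14 1;0 0 -0.05 0.5 -0.6 -0.28 1;0 0 -0.08 0.75 -0.9 -0.42 1;0 0 -0.105 0.75 -0.91 -0.42 1;0 0 -0.13 0.75 -0.91 -0.42 1;0 0 -0.158 0.75 -0.91 -0.42 1"
}}

```text
time: 0.85
eef_pos: [0.3402, -0.3863, 0.3296]
tcp_rot: [0.757, 0.654, -0.0, 0.0]
contact_force: [-1.4, 0.8, -1.1]
opening: 1.0
finger_force: 0.0
```

```bash
python3 mv.py .40 -.16 .33 1.418
```

```text
0.0001 0.0001 0.0011 1.1628 0.1314 -0.0027
```

{"op": "send_rows", "data": {
  "moves": "0 0 0 0.3 0.04 0 1;0 0 0 0.6 0.08 0 1;0 0 0 0.9 0.13 0 1;0 0 0 1 0.13 0 1;0 0 0 1 0.13 0 1;0 0 0 1 0.13 0 1"
}}

```text
time: 1.6
eef_pos: [0.3959, -0.1942, 0.3291]
tcp_rot: [0.759, 0.651, -0.0, -0.0]
contact_force: [-0.2, -0.3, -0.4]
opening: 0.996
finger_force: 0.0
```

```bash
python3 - <<'E'
from h import *
from plant import ctrl
c=ctrl.read_camera("wrist"); np.save("pics/w1.npy",c,allow_pickle=True); cv2.imwrite("pics/w1.png",c["image"][:,:,::-1]); print(c["extrinsics"].round(4),ctrl.get_state()["eef_pos"])
print(c["fovy"],c["distortion"])
E
```

```text
[[ 9.882e-01  1.445e-01  4.990e-02  4.088e-01]
 [-1.529e-01  9.354e-01  3.189e-01 -1.136e-01]
 [-6.000e-04 -3.228e-01  9.465e-01  4.568e-01]
 [ 0.000e+00  0.000e+00  0.000e+00  1.000e+00]] [ 0.39588604 -0.19445327  0.32909443]
68.77110447372189 [-0.05822582  0.          0.          0.          0.        ]
```

View pics/w1.png

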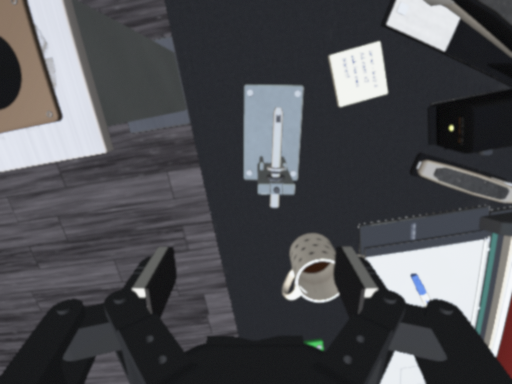

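The wrist view shows the holder plate at (243–303, 85–180), the shaft tip at about (278,108), the dark collar near (275,165) and the post at (276,185). Next I'll fit the axis at sub-pixel accuracy.

```bash
python3 - <<'E'
from h import *
c=load("w1"); im=c["image"]; g=im.mean(2)
cv2.imwrite("pics/w1c.png",cv2.resize(im[80:215,230:315,::-1],None,fx=6,fy=4.4,interpolation=2))
for r in range(104,164,5): print(r,g[r,266:290].astype(int))
E
```

```text
104 [164 164 165 164 164 164 164 166 166 166 165 165 165 165 166 166 166 166
 165 166 166 166 167 166]
109 [166 166 166 167 166 166 165 161 162 180 201 210 211 209 198 180 166 164
 166 167 167 167 167 167]
114 [165 164 163 163 163 161 159 163 183 195 194 193 195 190 189 189 176 160
 161 165 166 167 166 167]
119 [166 165 166 167 166 165 163 168 184 180 143 107 100 113 146 171 173 167
 166 166 166 167 168 168]
124 [168 168 168 169 168 168 169 179 195 210 212 213 213 211 204 185 164 163
 165 166 167 168 167 168]
129 [170 169 168 166 165 162 164 182 202 211 214 215 215 212 202 180 158 160
 165 165 166 165 164 164]
134 [169 169 169 169 167 163 166 187 207 213 214 216 215 211 200 180 162 162
 166 166 166 166 167 166]
139 [167 166 167 167 166 163 169 193 209 214 215 215 215 208 193 175 168 166
 166 165 164 165 166 166]
144 [166 166 166 166 166 165 171 193 209 214 215 215 214 207 187 168 166 168
 168 166 165 164 165 164]
149 [166 166 166 167 167 169 180 199 212 214 215 215 213 203 180 161 163 167
 167 167 167 166 165 165]
154 [167 166 166 165 163 167 184 204 213 215 215 215 211 197 173 157 158 162
 163 163 163 164 165 165]
159 [167 167 167 166 164 171 191 207 213 215 215 214 208 190 155 111  87  90
 112 139 158 164 165 164]
```

View pics/w1c.png

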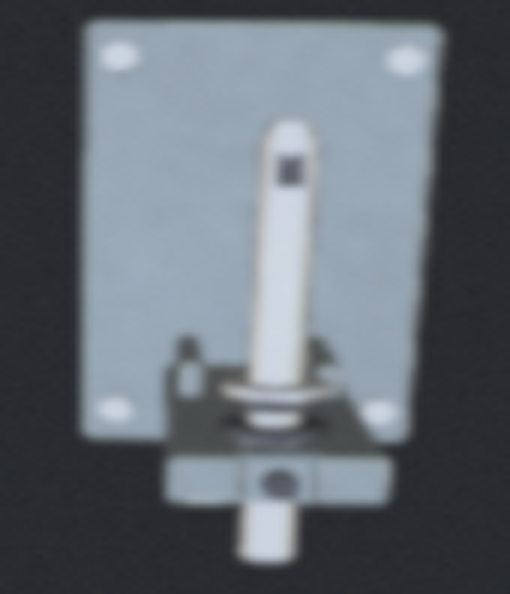

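The crop shows the tip at about pixel (278,107), the dark catch at (278,118.7), the washer at about (276.5,168), the collar at about (275.5,176), and the post's front edge at row 183 or so.

```bash
python3 - <<'E'
from h import *
c=load("w1")
g=cv2.GaussianBlur(c["image"].mean(2),(0,0),.6)
pts=[]
for r in range(122,158,3):
    l=g[r,268:286]; x=np.arange(268,286)
    m=190; i=np.where(l>m)[0]; a,b=i[0],i[-1]
    xl=x[a]-(l[a]-m)/(l[a]-l[a-1]); xr=x[b]+(l[b]-m)/(l[b]-l[b+1]); pts.append(unproj(c,((xl+xr)/2,r),.105)[:2])
pts=np.array(pts); k,b=np.polyfit(pts[:,1],pts[:,0],1); print("axis x=",b,"+",k,"y yaw",-np.arctan(k), "resid",(pts[:,0]-k*pts[:,1]-b).std())
for n,px,z in [("tip",(278,107),.105),("catch",(278,118.7),.112),("washer",(276.5,167.8),.105),("collar",(275.5,176),.105),("post",(276,182.5),.127),("pcL",(244,84.5),.01),("pcR",(303.3,85),.01),("pbL",(243.3,179),.01),("pbR",(298,179.5),.01)]:
    print(n,unproj(c,px,z).round(4))
P=[unproj(c,px,.01)[:2] for px in [(244,84.5),(303.3,85),(243.3,179),(298,179.5)]]
print("plate centre",np.mean(P,0), "dx", np.arctan2(*(P[0]-P[2])),np.arctan2(*(P[1]-P[3])))
E
python3 mv.py .41 .13 .33 1.70
```

```text
axis x= 0.45221639862449514 + 0.1456485550290991 y yaw -0.14463156307456934 resid 0.0007824572663573087
tip [ 0.4348 -0.1296  0.105 ]
catch [ 0.4326 -0.1427  0.112 ]
washer [ 0.4233 -0.2042  0.105 ]
collar [ 0.4206 -0.2149  0.105 ]
post [ 0.4194 -0.2169  0.127 ]
pcL [ 0.3957 -0.0937  0.01  ]
pcR [ 0.4837 -0.1078  0.01  ]
pbL [ 0.3703 -0.2392  0.01  ]
pbR [ 0.4599 -0.2539  0.01  ]
plate centre [ 0.4274098  -0.17367435] dx 0.1724860452729651 0.1610828917882647
-0.0001 -0.0 -0.0451 1.6138 -0.1797 -0.0045
```

{"op": "send_rows", "data": {
  "moves": "0 0 -0.02 0.3 -0.04 0 1;0 0 -0.045 0.6 -0.1 0 1;0 0 -0.045 0.9 -0.1 0 1;0 0 -0.045 1 -0.1 0 1;0 0 -0.045 1 -0.1 0 1"
}}

```text
time: 2.28
eef_pos: [0.4071, 0.0072, 0.3292]
tcp_rot: [0.659, 0.752, -0.0, -0.0]
contact_force: [0.5, -0.3, 0.1]
opening: 1.003
finger_force: 0.0
```

```bash
python3 mv.py .42 .13 .30 1.69
```

```text
-0.0001 0.0 0.0019 0.6001 0.1444 0.146
```

{"op": "send_rows", "data": {
  "moves": "0 0 0.002 0.3 0.07 0.07 1;0 0 0.002 0.6 0.14 0.14 1;0 0 0.002 0.6 0.14 0.14 1;0 0 0.002 0.6 0.14 0.14 1"
}}

```text
time: 2.78
eef_pos: [0.4196, 0.1284, 0.3012]
tcp_rot: [0.665, 0.747, -0.001, 0.0]
contact_force: [-0.1, 0.2, 0.0]
opening: 0.997
finger_force: 0.0
```

```bash
python3 - <<'E'
from h import *
from plant import ctrl
c=ctrl.read_camera("wrist"); np.save("pics/w2.npy",c,allow_pickle=True); im=c["image"][:,:,::-1]; print(ctrl.get_state()["eef_pos"])
p=proj(c,[.44,.208,.04])[0]; print(p); x,y=int(p[0])-80,max(int(p[1])-100,0); print(x,y)
cv2.imwrite("pics/w2.png",cv2.resize(im[y:y+200,x:x+160],None,fx=3,fy=3,interpolation=2))
E
```

```text
[0.41973393 0.12807993 0.30149095]
[276.92516218 100.51044472]
196 0
```

View pics/w2.png

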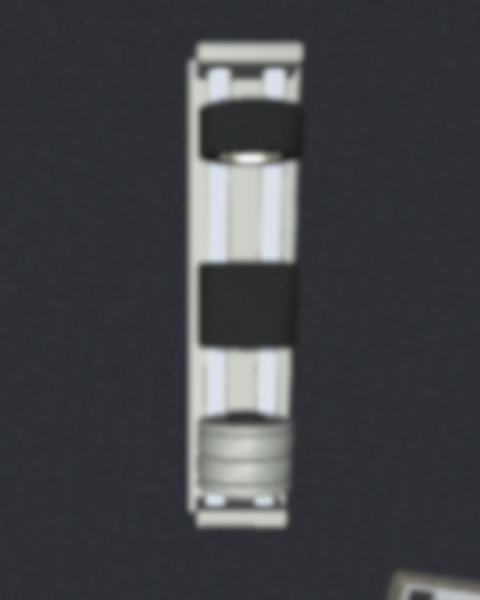

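The wrist crop shows the rack along the image vertical. The narrow roller is at crop (250,130), the wide roller at (248,305), and the cap at (245,460) with its black boss facing up (+y). The cheeks are at y=52 and y=518.

```bash
python3 - <<'E'
from h import *
c=load("w2"); P=lambda x,y,z:unproj(c,(196+(x+.5)/3-.5,(y+.5)/3-.5),z).round(4)
ct,cb=P(250.5,43,.038),P(242,527,.038)
print("cheeks",ct,cb,"len",np.linalg.norm(ct-cb),"ang",np.arctan2(*(ct-cb)[[1,0]]))
print("wide",P(199,305,.046),P(297,305,.046),P(247,263,.068),P(247,347,.068))
print("nar",P(201,130,.046),P(303,130,.046),P(250,100,.068),P(250,155,.066))
print("cap",P(199,460,.046),P(292,460,.046),P(245,421,.066),P(245,490,.068))
E
python3 mv.py .440 .208 .14 1.685 .440 .208 .051 1.685
```

```text
cheeks [0.4288 0.311  0.038 ] [0.4538 0.1054 0.038 ] len 0.20711436454287763 ang 1.6917976388615783
wide [0.4203 0.2047 0.046 ] [0.4627 0.2098 0.046 ] [0.437  0.2236 0.068 ] [0.4417 0.1906 0.068 ]
nar [0.4125 0.2742 0.046 ] [0.4544 0.2793 0.046 ] [0.4299 0.2834 0.068 ] [0.4327 0.2641 0.066 ]
cap [0.4288 0.1369 0.046 ] [0.4713 0.1419 0.046 ] [0.4453 0.1598 0.066 ] [0.4494 0.1302 0.068 ]
0.0 0.0001 0.0001 0.3859 0.1463 0.8072
0.0 0.0001 0.0001 0.3863 0.1462 1.2522
```

{"op": "send_rows", "data": {
  "moves": "0 0 -0.001 0.2 0.08 0.2 1;0 0 -0.001 0.38 0.15 0.5 1;0 0 -0.001 0.38 0.15 0.75 1;0 0 -0.001 0.38 0.15 0.95 1;0 0 -0.001 0.38 0.15 0.95 1;0 0 -0.001 0.38 0.15 0.95 1",
  "newtons": 30
}}

```text
time: 3.58
eef_pos: [0.4421, 0.2078, 0.1135]
tcp_rot: [0.663, 0.749, 0.001, 0.001]
contact_force: [-0.3, 0.1, -0.1]
opening: 0.998
finger_force: 0.0
```

```bash
python3 mv.py .4413 .2075 .047 1.692
```

```text
0.0006 -0.0 -0.0 -0.001 -0.0052 0.3323
```

{"op": "send_rows", "data": {
  "moves": "0 0 0 0 -0.005 0.2 1;0 0 0 0 -0.005 0.3 1;0 0 0 0 -0.005 0.33 1;0 0 0 0 -0.005 0.33 1;0 0 0 0 -0.005 0.33 -0.2;0 0 0 0 -0.005 0.33 -0.2;0 0 0 0 -0.005 0.33 -0.4;0 0 0 0 -0.005 0.33 -0.6;0 0 0 0 -0.005 0.33 -0.6;0 0 0 0 -0.005 0.33 -0.6",
  "newtons": 30
}}

```text
time: 4.82
eef_pos: [0.4406, 0.2089, 0.0465]
tcp_rot: [0.662, 0.749, 0.001, 0.001]
contact_force: [2.7, -0.0, 5.9]
opening: 0.491
finger_force: 32.2
```

```bash
python3 mv.py .4400 .208 .16 1.692 .441 .05 .16 1.416 
```

```text
0.0005 -0.0001 0.0003 -0.0037 -0.0015 -0.5675
0.0005 -0.0001 0.0442 -0.7884 -0.0936 -0.5681
```

{"op": "send_rows", "data": {
  "moves": "0 0 0 0 0 -0.1 -0.6;0 0 0 0 0 -0.3 -0.6;0 0 0 0 0 -0.56 -0.6;0 0 0.02 -0.25 -0.03 -0.57 -0.6;0 0 0.044 -0.5 -0.06 -0.57 -0.6;0 0 0.044 -0.8 -0.09 -0.57 -0.6;0 0 0.044 -0.8 -0.09 -0.57 -0.6;0 0 0.044 -0.8 -0.09 -0.57 -0.6"
}}

```text
time: 5.82
eef_pos: [0.4397, 0.0477, 0.1581]
tcp_rot: [0.76, 0.65, -0.001, -0.001]
contact_force: [0.2, 1.1, -1.6]
opening: 0.49
finger_force: 31.5
```

```bash
python3 mv.py .4395 -.092 .106 1.416 .4395 -.082 .106 1.416; python3 -c "
from plant import ctrl;print(ctrl.get_state()['contact_force'])"
```

```text
-0.0005 -0.0001 0.0001 -0.6902 0.1074 0.2599
-0.0005 -0.0001 0.0001 -0.6408 0.0997 0.26
[ 0.18650896  1.07433612 -1.56812333]
```

{"op": "send_rows", "data": {
  "moves": "0 0 0 -0.3 0.05 0.05 -0.6;0 0 0 -0.6 0.1 0.15 -0.6;0 0 0 -0.64 0.1 0.26 -0.6;0 0 0 -0.64 0.1 0.26 -0.6;0 0 0 -0.64 0.1 0.26 -0.6;0 0 0 -0.64 0.1 0.26 -0.6"
}}

```text
time: 6.58
eef_pos: [0.4418, -0.081, 0.1083]
tcp_rot: [0.758, 0.652, 0.0, 0.001]
contact_force: [-0.4, -0.2, -1.4]
opening: 0.494
finger_force: 31.4
```

```bash
python3 - <<'E'
from h import *
from plant import ctrl
c=ctrl.read_camera("wrist"); np.save("pics/w3.npy",c,allow_pickle=True); im=c["image"][:,:,::-1]; s=ctrl.get_state(); print(s["eef_pos"],s["contact_force"])
cv2.imwrite("pics/w3.png",cv2.resize(im[150:384,140:380],None,fx=2.5,fy=2.5,interpolation=2))
E
python3 mv.py .4369 -.112 .106 1.416
```

```text
[ 0.44180587 -0.08118009  0.10828491] [ 0.49641147 -0.43759403 -0.83168724]
0.0003 0.0001 0.0006 -0.156 -0.0011 0.0115
```

View pics/w3.png

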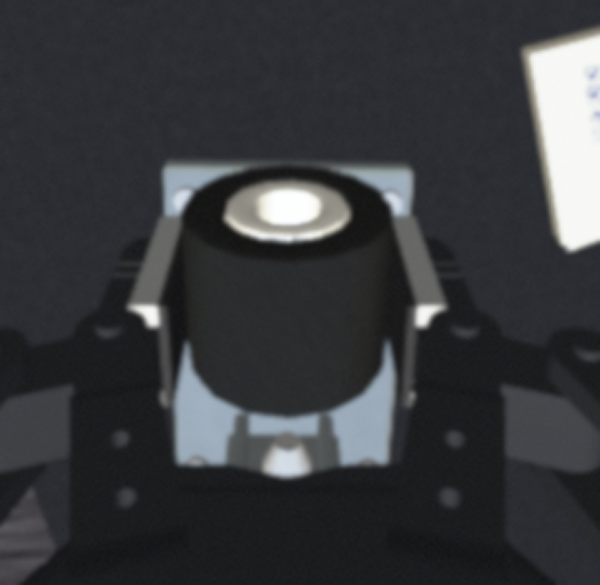

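The wrist view shows the roller held square, its hub at crop (288,208), with the post screw in line at (287,440). So lateral alignment is good, and I'll advance slowly.

{"op": "send_rows", "data": {
  "moves": "0 0 0 -0.07 0 0.012 -0.6;0 0 0 -0.14 0 0.012 -0.6;0 0 0 -0.15 0 0.012 -0.6;0 0 0 -0.16 0 0.012 -0.6;0 0 0 -0.17 0 0.012 -0.6;0 0 0 -0.18 0 0.012 -0.6;0 0 0 -0.18 0 0.012 -0.6"
}}

```text
time: 7.5
eef_pos: [0.4357, -0.1177, 0.105]
tcp_rot: [0.759, 0.651, 0.0, 0.0]
contact_force: [0.3, -0.1, -1.3]
opening: 0.497
finger_force: 31.4
```

{"op": "send_rows", "data": {
  "moves": "0 0 0 -0.01 0 0 -0.6;0 0 0 -0.02 0 0 -0.6;0 0 0 -0.03 0 0 -0.6;0 0 0 -0.03 0 0 -0.6"
}}

```text
time: 8.0
eef_pos: [0.4351, -0.1239, 0.1055]
tcp_rot: [0.759, 0.651, 0.0, 0.001]
contact_force: [1.1, 1.7, 2.7]
opening: 0.491
finger_force: 31.9
```

{"op": "send_rows", "data": {
  "moves": "0 0 0 -0.01 0 0 -0.6;0 0 0 -0.02 0 0 -0.6;0 0 0 -0.02 0 0 -0.6"
}}

```text
time: 8.38
eef_pos: [0.4344, -0.1285, 0.1053]
tcp_rot: [0.759, 0.651, -0.0, 0.001]
contact_force: [-0.0, -1.5, 4.0]
opening: 0.498
finger_force: 32.0
```

{"op": "send_rows", "data": {
  "moves": "0 0 0 -0.005 0 -0.002 -0.6;0 0 0 -0.015 0 -0.002 -0.6;0 0 0 -0.025 0 -0.002 -0.6;0 0 0 -0.025 0 -0.002 -0.6"
}}

```text
time: 8.88
eef_pos: [0.4332, -0.1329, 0.1053]
tcp_rot: [0.759, 0.651, -0.0, 0.0]
contact_force: [-0.2, -0.6, 3.5]
opening: 0.492
finger_force: 32.0
```

{"op": "send_rows", "data": {
  "moves": "0 0 0 -0.01 0 0 -0.6;0 0 0 -0.02 0 0 -0.6;0 0 0 -0.02 0 0 -0.6"
}}

```text
time: 9.25
eef_pos: [0.4327, -0.1368, 0.1054]
tcp_rot: [0.759, 0.651, -0.0, 0.0]
contact_force: [-1.2, -0.6, 3.5]
opening: 0.496
finger_force: 32.0
```

{"op": "send_rows", "data": {
  "moves": "0 0 0 -0.015 0 -0.002 -0.6;0 0 0 -0.03 0 -0.002 -0.6;0 0 0 -0.045 0 -0.002 -0.6;0 0 0 -0.06 0 -0.002 -0.6;0 0 0 -0.075 0 -0.002 -0.6;0 0 0 -0.075 0 -0.002 -0.6"
}}

```text
time: 10.0
eef_pos: [0.4304, -0.1519, 0.1059]
tcp_rot: [0.759, 0.651, -0.0, 0.001]
contact_force: [-0.7, -0.7, 3.2]
opening: 0.494
finger_force: 32.0
```

{"op": "send_rows", "data": {
  "moves": "0 0 0 -0.015 0 -0.002 -0.6;0 0 0 -0.03 0 -0.002 -0.6;0 0 0 -0.045 0 -0.002 -0.6;0 0 0 -0.06 0 -0.002 -0.6;0 0 0 -0.075 0 -0.002 -0.6;0 0 0 -0.075 0 -0.002 -0.6"
}}

```text
time: 10.75
eef_pos: [0.4276, -0.1661, 0.1056]
tcp_rot: [0.759, 0.651, -0.0, -0.0]
contact_force: [0.8, -0.4, -2.3]
opening: 0.493
finger_force: 31.5
```

{"op": "send_rows", "data": {
  "moves": "0 0 0 -0.015 0 0 -0.6;0 0 0 -0.03 0 0 -0.6;0 0 0 -0.045 0 0 -0.6;0 0 0 -0.06 0 0 -0.6;0 0 0 -0.075 0 0 -0.6;0 0 0 -0.085 0 0 -0.6;0 0 0 -0.085 0 0 -0.6"
}}

```text
time: 11.62
eef_pos: [0.4255, -0.1826, 0.1061]
tcp_rot: [0.759, 0.651, 0.0, -0.0]
contact_force: [-0.5, 0.6, -0.5]
opening: 0.495
finger_force: 31.5
```

{"op": "send_rows", "data": {
  "moves": "0 0 0 -0.01 0 0 -0.6;0 0 0 -0.015 0 0 -0.6;0 0 0 -0.02 0 0 -0.6;0 0 0 -0.02 0 0 -0.6"
}}

```text
time: 12.12
eef_pos: [0.4249, -0.1866, 0.1061]
tcp_rot: [0.759, 0.651, 0.0, -0.0]
contact_force: [0.5, 3.1, -0.2]
opening: 0.489
finger_force: 31.6
```

{"op": "send_rows", "data": {
  "moves": "0 0 0 0.003 0 0 0;0 0 0 0.003 0 0 0.5;0 0 0 0.003 0 0 1;0 0 0 0.003 0 0 1;0 0 0 0.003 0 0 1;0 0 0 0.003 0 -0.2 1;0 0 0 0.003 0 -0.4 1;0 0 0 0.3 0 -0.4 1;0 0 0 0.6 0 -0.4 1;0 0 0 0.9 0 -0.4 1;0 0 0 1 0 -0.4 1;0 0 0 1 0 -0.4 1"
}}

```text
time: 13.62
eef_pos: [0.4554, 0.012, 0.1861]
tcp_rot: [0.758, 0.652, -0.0, 0.0]
contact_force: [-0.7, 0.3, 0.1]
opening: 1.0
finger_force: 0.0
```

```bash
python3 - <<'E'
from h import *
from plant import ctrl
c=ctrl.read_camera("top"); im=c["image"][:,:,::-1]
d=ctrl.read_camera("wrist"); np.save("pics/w4.npy",d,allow_pickle=True)
print(ctrl.get_state()["eef_pos"])
cv2.imwrite("pics/w4.png",np.hstack([cv2.resize(im[190:250,220:290],None,fx=5,fy=5,interpolation=2),cv2.resize(d["image"][:,:,::-1],(400,300))]))
E
python3 mv.py .4335 .2725 .18 1.692
```

```text
[0.45541496 0.01049497 0.18610872]
-0.0 0.0001 -0.0436 1.2781 -0.3078 0.0299
```

View pics/w4.png

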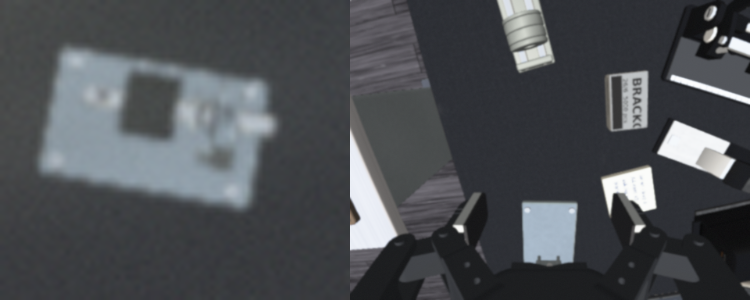

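The top crop shows the roller on the shaft at crop (150,105), with a bright stretch between it and the clamp. I'll check numerically whether it slid outward on release.

```bash
python3 - <<'E'
from h import *
from plant import ctrl
c=ctrl.read_camera("top"); g=c["image"].mean(2)
P=lambda x,y,z:unproj(c,(220+(x+.5)/5-.5,190+(y+.5)/5-.5),z).round(4)
print("roller out,in",P(122,100,.12),P(180,108,.12),"tip",P(84,95,.105),"washer/collar",P(203,112,.115),P(217,112,.115))
for y in (-.130,-.146,-.168,-.186,-.2037,-.2157): print(y,(proj(c,[.427+(y+.173)*.156,y,.12])[0]-[220,190])*5)
E
```

```text
roller out,in [ 0.4267 -0.1544  0.12  ] [ 0.4216 -0.1926  0.12  ] tip [ 0.4323 -0.1285  0.105 ] washer/collar [ 0.4198 -0.2077  0.115 ] [ 0.4198 -0.217   0.115 ]
-0.13 [83.12143076 87.20763368]
-0.146 [107.35050117  91.10056138]
-0.168 [140.70144594  96.45592236]
-0.186 [168.01720763 100.83942333]
-0.2037 [194.90068734 105.15113302]
-0.2157 [213.13873382 108.07487694]
```

{"op": "send_rows", "data": {
  "moves": "0 0 -0.02 0.3 -0.07 0.03 1;0 0 -0.044 0.6 -0.15 0.03 1;0 0 -0.044 0.9 -0.22 0.03 1;0 0 -0.044 1 -0.3 0.03 1;0 0 -0.044 1 -0.3 0.03 1;0 0 -0.044 1 -0.3 0.03 1"
}}

```text
time: 14.52
eef_pos: [0.4273, 0.2165, 0.1801]
tcp_rot: [0.663, 0.749, -0.0, 0.0]
contact_force: [-0.8, -1.3, -0.3]
opening: 0.996
finger_force: 0.0
```

```bash
python3 mv.py .4335 .2745 .10 1.692 .4335 .2745 .047 1.692
```

```text
0.0 0.0001 0.0001 0.2844 0.0661 0.4004
0.0 0.0001 0.0001 0.2845 0.066 0.6654
```

{"op": "send_rows", "data": {
  "moves": "0 0 0 0.15 0.03 0.15 1;0 0 0 0.29 0.065 0.4 1;0 0 0 0.29 0.065 0.6 1;0 0 0 0.29 0.065 0.665 1;0 0 0 0.29 0.065 0.665 1;0 0 0 0.29 0.065 0.665 -0.2;0 0 0 0.29 0.065 0.665 -0.4;0 0 0 0.29 0.065 0.665 -0.6;0 0 0 0.29 0.065 0.665 -0.6;0 0 0 0.29 0.065 0.665 -0.6;0 0 0 0.29 0.065 0.665 -0.6;0 0 0 0.29 0.065 0.665 -0.6",
  "newtons": 40
}}

```text
time: 16.02
eef_pos: [0.4337, 0.2772, 0.0489]
tcp_rot: [0.662, 0.749, 0.001, 0.001]
contact_force: [-1.5, -0.8, 6.7]
opening: 0.488
finger_force: 40.8
```

{"op": "send_rows", "data": {
  "moves": "0 0 0 0 0 -0.1 -0.6;0 0 0 0 0 -0.3 -0.6;0 0 0 0 0 -0.56 -0.6;0 0 0.02 -0.25 -0.03 -0.57 -0.6;0 0 0.044 -0.5 -0.06 -0.57 -0.6;0 0 0.044 -0.8 -0.09 -0.57 -0.6;0 0 0.044 -1 -0.11 -0.57 -0.6;0 0 0.044 -1 -0.11 -0.57 -0.6;0 0 0.044 -1 -0.11 -0.57 -0.6"
}}

```text
time: 17.15
eef_pos: [0.435, 0.0759, 0.1611]
tcp_rot: [0.759, 0.651, 0.0, -0.0]
contact_force: [-0.4, 0.2, -0.1]
opening: 0.49
finger_force: 41.0
```

```bash
python3 mv.py .4411 -.0825 .1063 1.416; python3 -c "
from plant import ctrl;print(ctrl.get_state()['eef_pos'])"
```

```text
-0.0 -0.0001 0.0002 -0.7781 0.1512 0.2736
[0.43503599 0.07589473 0.1610775 ]
```

{"op": "send_rows", "data": {
  "moves": "0 0 0 -0.25 0.05 0.05 -0.6;0 0 0 -0.5 0.1 0.15 -0.6;0 0 0 -0.78 0.15 0.27 -0.6;0 0 0 -0.78 0.15 0.27 -0.6;0 0 0 -0.78 0.15 0.27 -0.6;0 0 0 -0.78 0.15 0.27 -0.6"
}}

```text
time: 17.9
eef_pos: [0.4415, -0.0816, 0.1077]
tcp_rot: [0.758, 0.652, 0.0, 0.0]
contact_force: [-0.1, -0.5, -0.9]
opening: 0.491
finger_force: 40.9
```

```bash
python3 - <<'E'
from h import *
from plant import ctrl
for i in range(4):
    s=ctrl.get_state(); print(s["eef_pos"].round(4),s["contact_force"].round(1))
c=ctrl.read_camera("wrist"); np.save("pics/w5.npy",c,allow_pickle=True); im=c["image"][:,:,::-1]
s=ctrl.get_state(); print(s["eef_pos"].round(4),s["contact_force"].round(1))
a=load("w3")["image"][210:350,200:310,::-1]
cv2.imwrite("pics/w5.png",cv2.resize(np.hstack([a,im[210:350,200:310]]),None,fx=3.6,fy=3.6,interpolation=2))
E
python3 mv.py .4379 -.1027 .107 1.416
```

```text
[ 0.4415 -0.0816  0.1077] [-0.1 -0.5 -0.9]
[ 0.4415 -0.0816  0.1077] [-0.1 -0.5 -0.9]
[ 0.4415 -0.0816  0.1077] [-0.1 -0.5 -0.9]
[ 0.4415 -0.0816  0.1077] [-0.1 -0.5 -0.9]
[ 0.4415 -0.0817  0.1077] [ 1.1 -0.4 -0.8]
0.0002 0.0 0.0007 -0.1065 -0.0021 0.0035
```

View pics/w5.png

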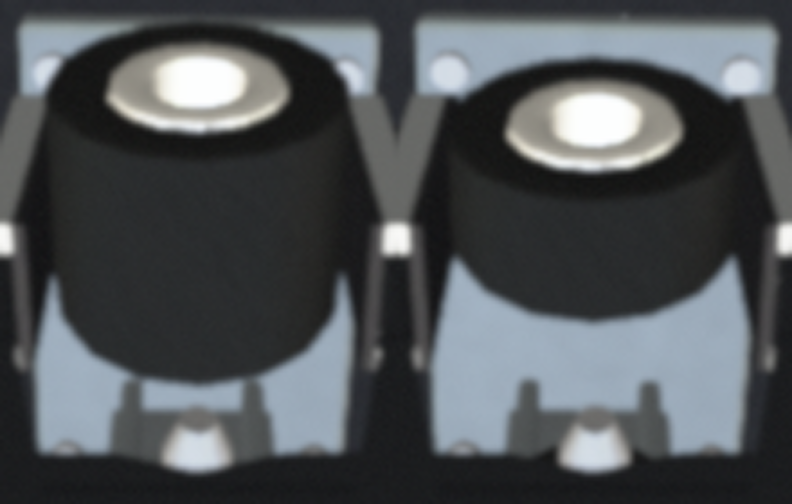

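```bash
python3 - <<'E'
from h import *
u=np.array([np.cos(1.416),np.sin(1.416),0])
for n,px,tcp in(("w3",(198,83),[.4418,-.0812,.1083]),("w5",(198,123),[.4415,-.0817,.1077])):
    c=load(n); v=(200+(px[0]+.5)/3.6-.5,210+(px[1]+.5)/3.6-.5)
    for dz in(-.004,-.0025,-.001,.0005,.002):
        p=unproj(c,v,tcp[2]+dz)-tcp; print(n,dz,"tool-x of outer face",(p@u*1e3).round(1),"lat",(p@np.array([np.sin(1.416),-np.cos(1.416),0])*1e3).round(1))
E
```

```text
w3 -0.004 tool-x of outer face 14.3 lat 0.3
w3 -0.0025 tool-x of outer face 15.1 lat 0.3
w3 -0.001 tool-x of outer face 15.8 lat 0.3
w3 0.0005 tool-x of outer face 16.6 lat 0.3
w3 0.002 tool-x of outer face 17.4 lat 0.3
w5 -0.004 tool-x of outer face 7.6 lat 0.4
w5 -0.0025 tool-x of outer face 8.5 lat 0.4
w5 -0.001 tool-x of outer face 9.3 lat 0.4
w5 0.0005 tool-x of outer face 10.1 lat 0.3
w5 0.002 tool-x of outer face 11.0 lat 0.3
```

{"op": "send_rows", "data": {
  "moves": "0 0 0.0005 -0.08 0 0 -0.6;0 0 0 -0.16 0 0 -0.6;0 0 0 -0.18 0 0 -0.6;0 0 0 -0.19 0 0 -0.6;0 0 0 -0.2 0 0 -0.6;0 0 0 -0.2 0 0 -0.6"
}}

```text
time: 18.7
eef_pos: [0.4349, -0.1225, 0.1071]
tcp_rot: [0.759, 0.651, 0.0, -0.0]
contact_force: [-0.7, -0.2, -1.1]
opening: 0.492
finger_force: 41.0
```

{"op": "send_rows", "data": {
  "moves": "0 0 0 -0.01 0 0 -0.6;0 0 0 -0.02 0 0 -0.6;0 0 0 -0.03 0 0 -0.6;0 0 0 -0.03 0 0 -0.6"
}}

```text
time: 19.2
eef_pos: [0.4341, -0.1288, 0.1073]
tcp_rot: [0.759, 0.651, 0.0, 0.0]
contact_force: [-0.0, 0.5, 0.0]
opening: 0.489
finger_force: 41.1
```

{"op": "send_rows", "data": {
  "moves": "0 0 0 -0.01 0 0 -0.6;0 0 0 -0.02 0 0 -0.6;0 0 0 -0.03 0 0 -0.6;0 0 0 -0.04 0 0 -0.6;0 0 0 -0.04 0 0 -0.6"
}}

```text
time: 19.82
eef_pos: [0.4332, -0.1375, 0.1076]
tcp_rot: [0.759, 0.651, -0.0, 0.001]
contact_force: [-0.4, -1.0, 4.2]
opening: 0.49
finger_force: 41.5
```

{"op": "send_rows", "data": {
  "moves": "0 0 0 -0.01 0 0 -0.6;0 0 0 -0.02 0 0 -0.6;0 0 0 -0.03 0 0 -0.6;0 0 0 -0.04 0 0 -0.6;0 0 0 -0.04 0 0 -0.6"
}}

```text
time: 20.45
eef_pos: [0.4316, -0.1448, 0.1072]
tcp_rot: [0.759, 0.651, -0.0, 0.0]
contact_force: [-0.2, 0.1, 3.5]
opening: 0.49
finger_force: 41.7
```

{"op": "send_rows", "data": {
  "moves": "0 0 0 -0.01 0 0 -0.6;0 0 0 -0.02 0 0 -0.6;0 0 0 -0.03 0 0 -0.6;0 0 0 -0.04 0 0 -0.6;0 0 0 -0.04 0 0 -0.6"
}}

```text
time: 21.08
eef_pos: [0.4303, -0.1525, 0.1071]
tcp_rot: [0.759, 0.651, -0.0, 0.0]
contact_force: [0.7, 0.4, 5.5]
opening: 0.494
finger_force: 41.8
```

{"op": "send_rows", "data": {
  "moves": "0 0 0 -0.01 0 0 -0.6;0 0 0 -0.015 0 0 -0.6;0 0 0 -0.02 0 0 -0.6;0 0 0 -0.02 0 0 -0.6"
}}

```text
time: 21.58
eef_pos: [0.4298, -0.1552, 0.107]
tcp_rot: [0.759, 0.651, 0.001, -0.001]
contact_force: [1.7, 4.9, 5.0]
opening: 0.494
finger_force: 42.6
```

{"op": "send_rows", "data": {
  "moves": "0 0 0 -0.005 0 0 -0.6;0 0 0 -0.01 0 0 -0.6;0 0 0 -0.01 0 0 -0.6"
}}

```text
time: 21.95
eef_pos: [0.4296, -0.1566, 0.107]
tcp_rot: [0.759, 0.651, 0.001, -0.001]
contact_force: [2.4, 6.9, 5.6]
opening: 0.489
finger_force: 42.9
```

{"op": "send_rows", "data": {
  "moves": "0 0 0 -0.005 0 0 -0.6;0 0 0 -0.01 0 0 -0.6;0 0 0 -0.01 0 0 -0.6"
}}

```text
time: 22.32
eef_pos: [0.4293, -0.1583, 0.107]
tcp_rot: [0.76, 0.65, 0.002, -0.002]
contact_force: [2.7, 7.2, 6.0]
opening: 0.49
finger_force: 43.0
```

{"op": "send_rows", "data": {
  "moves": "0 0 0 -0.005 0 0 -0.6;0 0 0 -0.008 0 0 -0.6;0 0 0 -0.008 0 0 -0.6"
}}

```text
time: 22.7
eef_pos: [0.429, -0.1597, 0.107]
tcp_rot: [0.76, 0.65, 0.002, -0.002]
contact_force: [2.1, 9.0, 6.4]
opening: 0.489
finger_force: 43.1
```

```bash
python3 - <<'E'
from h import *
from plant import ctrl
c=ctrl.read_camera("wrist"); np.save("pics/w6.npy",c,allow_pickle=True)
a=load("w5")["image"]; b=c["image"]
t=a[245:300,212:300]  # roller incl. lower edge
for nm,(y0,y1,x0,x1) in dict(hub=(229,260,226,280),edge=(280,303,222,286)).items():
    r=cv2.matchTemplate(b[y0-20:y1+20,x0-10:x1+10],a[y0:y1,x0:x1],cv2.TM_CCOEFF_NORMED); _,v,_,l=cv2.minMaxLoc(r); print(nm,v,l[0]-10,l[1]-20)
for r in range(224,262,2): print(r,b[r,254:260].mean().round(),a[r,254:260].mean().round())
s=ctrl.get_state(); print(s["eef_pos"].round(4),s["contact_force"].round(1),s["wrist_torque"].round(2))
E
```

```text
hub 0.8514891266822815 0 0
edge 0.3209713399410248 1 5
224 200.0 162.0
226 138.0 87.0
228 100.0 25.0
230 98.0 30.0
232 98.0 87.0
234 98.0 147.0
236 98.0 224.0
238 98.0 253.0
240 129.0 254.0
242 204.0 254.0
244 216.0 254.0
246 216.0 254.0
248 211.0 253.0
250 159.0 209.0
252 147.0 152.0
254 197.0 196.0
256 187.0 195.0
258 48.0 53.0
260 20.0 22.0
[ 0.429  -0.1597  0.107 ] [3.  7.9 6.1] [ 1.33 -0.4  -0.02]
```

{"op": "send_rows", "data": {
  "moves": "0 0 0 0.006 0 -0.003 -0.6;0 0 0 0.012 0 -0.003 -0.6;0 0 0 0.015 0 -0.003 -0.6;0 0 0 0.015 0 -0.003 -0.6"
}}

```text
time: 23.25
eef_pos: [0.4291, -0.1585, 0.1072]
tcp_rot: [0.759, 0.651, 0.0, -0.001]
contact_force: [2.3, 3.0, -1.4]
opening: 0.49
finger_force: 42.6
```

{"op": "send_rows", "data": {
  "moves": "0 0 0 0 0 0 0;0 0 0 0 0 0 0.5;0 0 0 0 0 0 1;0 0 0 0 0 0 1;0 0 0 0 0 0 1;0 0 0 0 0 -0.2 1;0 0 0 0 0 -0.38 1;0 0 0 0.3 0 -0.38 1;0 0 0 0.6 0 -0.38 1;0 0 0 0.9 0 -0.38 1;0 0 0 1 0 -0.38 1;0 0 0 1 0 -0.38 1"
}}

```text
time: 24.75
eef_pos: [0.4598, 0.04, 0.1837]
tcp_rot: [0.758, 0.652, -0.0, 0.0]
contact_force: [-0.7, -1.3, 0.7]
opening: 1.002
finger_force: 0.0
```

```bash
python3 - <<'E'
from h import *
from plant import ctrl
c=ctrl.read_camera("top"); g=c["image"].mean(2)
for y in np.arange(-.124,-.224,-.004):
    u,v=proj(c,[.427+(y+.173)*.156,y,.112])[0]; print(y.round(3),g[int(round(v))-1:int(round(v))+2,int(round(u))].mean().round(),end="; ")
E
python3 mv.py .449 .1455 .12 1.692
```

```text
-0.124 155.0; -0.128 160.0; -0.132 172.0; -0.136 157.0; -0.14 137.0; -0.144 106.0; -0.148 81.0; -0.152 73.0; -0.156 71.0; -0.16 71.0; -0.164 71.0; -0.168 72.0; -0.172 72.0; -0.176 71.0; -0.18 72.0; -0.184 71.0; -0.188 71.0; -0.192 70.0; -0.196 88.0; -0.2 122.0; -0.204 136.0; -0.208 138.0; -0.212 153.0; -0.216 126.0; -0.22 133.0; -0.0 0.0001 -0.0434 0.518 -0.1336 0.3181
```

{"op": "send_rows", "data": {
  "moves": "0 0 -0.02 0.25 -0.06 0.1 1;0 0 -0.043 0.51 -0.133 0.25 1;0 0 -0.043 0.51 -0.133 0.25 1;0 0 -0.043 0.51 -0.133 0.45 1;0 0 -0.043 0.51 -0.133 0.65 1;0 0 -0.043 0.51 -0.133 0.683 1;0 0 -0.043 0.51 -0.133 0.683 1;0 0 -0.043 0.51 -0.133 0.683 -0.2;0 0 -0.043 0.51 -0.133 0.683 -0.4;0 0 -0.043 0.51 -0.133 0.683 -0.6;0 0 -0.043 0.51 -0.133 0.683 -0.6;0 0 -0.043 0.51 -0.133 0.683 -0.6",
  "newtons": 60
}}

```text
time: 26.3
eef_pos: [0.4503, 0.1439, 0.0488]
tcp_rot: [0.664, 0.747, 0.001, 0.001]
contact_force: [-1.5, -1.6, 5.6]
opening: 0.485
finger_force: 60.8
```

{"op": "send_rows", "data": {
  "moves": "0 0 0 0 0 0 -0.6;0 0 0 0 0 0 -0.6;0 0 0 0 0 -0.1 -0.6;0 0 0 0 0 -0.3 -0.6;0 0 0 0 0 -0.57 -0.6;0 0 0.02 -0.25 -0.03 -0.57 -0.6;0 0 0.044 -0.5 -0.06 -0.57 -0.6;0 0 0.044 -0.5 -0.06 -0.57 -0.6;0 0 0.044 -0.5 -0.06 -0.57 -0.6"
}}

```text
time: 27.42
eef_pos: [0.4488, 0.0432, 0.1613]
tcp_rot: [0.761, 0.649, 0.0, -0.0]
contact_force: [0.1, 0.1, -1.6]
opening: 0.489
finger_force: 61.1
```

```bash
python3 mv.py .4415 -.0815 .107 1.416; python3 -c "
from plant import ctrl;print(ctrl.get_state()['eef_pos'])"
```

```text
0.0 -0.0001 -0.0007 -0.6213 0.0629 0.2711
[0.44880243 0.04315668 0.16126644]
```

{"op": "send_rows", "data": {
  "moves": "0 0 0 -0.25 0.03 0.05 -0.6;0 0 0 -0.5 0.06 0.15 -0.6;0 0 -0.0007 -0.62 0.063 0.268 -0.6;0 0 -0.0007 -0.62 0.063 0.268 -0.6;0 0 -0.0007 -0.62 0.063 0.268 -0.6;0 0 -0.0007 -0.62 0.063 0.268 -0.6"
}}

```text
time: 28.18
eef_pos: [0.4425, -0.0804, 0.1085]
tcp_rot: [0.759, 0.651, 0.0, 0.001]
contact_force: [0.0, -0.4, -0.7]
opening: 0.485
finger_force: 61.0
```

```bash
python3 mv.py .4365 -.1123 .1075 1.416; python3 -c "
from plant import ctrl;print(ctrl.get_state()['eef_pos'])"
```

```text
0.0003 0.0 0.0003 -0.162 -0.0052 0.0051
[ 0.44246148 -0.0804457   0.108513  ]
```

{"op": "send_rows", "data": {
  "moves": "0 0 0 -0.08 -0.004 0.005 -0.6;0 0 0 -0.15 -0.004 0.005 -0.6;0 0 0 -0.17 -0.004 0.005 -0.6;0 0 0 -0.18 -0.004 0.005 -0.6;0 0 0 -0.19 -0.004 0.005 -0.6;0 0 0 -0.19 -0.004 0.005 -0.6"
}}

```text
time: 28.92
eef_pos: [0.4354, -0.1192, 0.1069]
tcp_rot: [0.76, 0.65, 0.0, 0.001]
contact_force: [0.9, -1.5, 0.8]
opening: 0.484
finger_force: 61.2
```

{"op": "send_rows", "data": {
  "moves": "0 0 0 -0.01 0 0 -0.6;0 0 0 -0.02 0 0 -0.6;0 0 0 -0.03 0 0 -0.6;0 0 0 -0.03 0 0 -0.6"
}}

```text
time: 29.42
eef_pos: [0.4344, -0.1251, 0.107]
tcp_rot: [0.76, 0.65, 0.0, 0.0]
contact_force: [0.8, 2.1, 4.8]
opening: 0.487
finger_force: 61.5
```

{"op": "send_rows", "data": {
  "moves": "0 0 0 -0.01 0 0 -0.6;0 0 0 -0.02 0 0 -0.6;0 0 0 -0.03 0 0 -0.6;0 0 0 -0.03 0 0 -0.6"
}}

```text
time: 29.92
eef_pos: [0.4334, -0.1308, 0.1069]
tcp_rot: [0.76, 0.65, 0.0, 0.0]
contact_force: [1.1, 4.0, 6.2]
opening: 0.484
finger_force: 61.8
```

{"op": "send_rows", "data": {
  "moves": "0 0 0 -0.005 0 -0.003 -0.6;0 0 0 -0.01 0 -0.003 -0.6;0 0 0 -0.01 0 -0.003 -0.6"
}}

```text
time: 30.3
eef_pos: [0.4329, -0.1325, 0.1072]
tcp_rot: [0.76, 0.65, 0.0, -0.0]
contact_force: [2.0, 4.6, 4.0]
opening: 0.492
finger_force: 61.7
```

{"op": "send_rows", "data": {
  "moves": "0 0 0 -0.005 0 0 -0.6;0 0 0 -0.01 0 0 -0.6;0 0 0 -0.01 0 0 -0.6"
}}

```text
time: 30.68
eef_pos: [0.4326, -0.1345, 0.107]
tcp_rot: [0.76, 0.65, 0.0, -0.0]
contact_force: [2.5, 4.9, 3.5]
opening: 0.489
finger_force: 61.5
```

{"op": "send_rows", "data": {
  "moves": "0 0 0 -0.003 0 0 -0.6;0 0 0 -0.006 0 0 -0.6;0 0 0 -0.006 0 0 -0.6"
}}

```text
time: 31.05
eef_pos: [0.4326, -0.135, 0.107]
tcp_rot: [0.76, 0.65, 0.001, -0.001]
contact_force: [4.4, 7.3, 3.8]
opening: 0.487
finger_force: 61.5
```

{"op": "send_rows", "data": {
  "moves": "0 0 0 -0.003 0 0 -0.6;0 0 0 -0.006 0 0 -0.6;0 0 0 -0.006 0 0 -0.6"
}}

```text
time: 31.42
eef_pos: [0.4325, -0.1359, 0.1069]
tcp_rot: [0.76, 0.65, 0.001, -0.001]
contact_force: [4.5, 8.9, 4.0]
opening: 0.486
finger_force: 61.5
```

{"op": "send_rows", "data": {
  "moves": "0 0 0 -0.003 0.002 0 -0.6;0 0 0 -0.006 0.002 0 -0.6;0 0 0 -0.006 0.002 0 -0.6"
}}

```text
time: 31.8
eef_pos: [0.4325, -0.136, 0.1069]
tcp_rot: [0.76, 0.649, 0.002, -0.002]
contact_force: [3.4, 11.8, 6.2]
opening: 0.487
finger_force: 61.8
```

{"op": "send_rows", "data": {
  "moves": "0 0 0 -0.003 0.001 -0.001 -0.6;0 0 0 -0.006 0.001 -0.001 -0.6;0 0 0 -0.006 0.001 -0.001 -0.6"
}}

```text
time: 32.17
eef_pos: [0.4325, -0.1361, 0.1069]
tcp_rot: [0.761, 0.649, 0.003, -0.003]
contact_force: [5.6, 15.6, 6.0]
opening: 0.487
finger_force: 61.8
```

{"op": "send_rows", "data": {
  "moves": "0 0 0 0.006 0 -0.001 -0.6;0 0 0 0.012 0 -0.001 -0.6;0 0 0 0.016 0 -0.001 -0.6;0 0 0 0.016 0 -0.001 -0.6"
}}

```text
time: 32.67
eef_pos: [0.4325, -0.1359, 0.107]
tcp_rot: [0.76, 0.65, 0.0, -0.001]
contact_force: [3.4, 4.4, 2.0]
opening: 0.482
finger_force: 61.3
```

{"op": "send_rows", "data": {
  "moves": "0 0 0 0.005 0 0 -0.6;0 0 0 0.01 0 0 -0.6;0 0 0 0.01 0 0 -0.6"
}}

```text
time: 33.05
eef_pos: [0.4327, -0.1344, 0.1072]
tcp_rot: [0.76, 0.65, -0.0, -0.0]
contact_force: [0.6, 2.2, 0.2]
opening: 0.485
finger_force: 61.1
```

{"op": "send_rows", "data": {
  "moves": "0 0 0 0.004 0 0 -0.6;0 0 0 0.007 0 0 -0.6;0 0 0 0.007 0 0 -0.6"
}}

```text
time: 33.42
eef_pos: [0.433, -0.1336, 0.1075]
tcp_rot: [0.76, 0.65, -0.001, 0.0]
contact_force: [-1.6, -3.8, 0.3]
opening: 0.487
finger_force: 61.2
```

{"op": "send_rows", "data": {
  "moves": "0 0 0 0.004 0 0 -0.6;0 0 0 0.007 0 0 -0.6;0 0 0 0.007 0 0 -0.6"
}}

```text
time: 33.8
eef_pos: [0.4335, -0.1332, 0.108]
tcp_rot: [0.759, 0.651, -0.001, 0.001]
contact_force: [-3.3, -7.1, 1.3]
opening: 0.489
finger_force: 61.2
```

The cap resists a 7 N pull, so the catch has snapped in. I'll relieve the pull and let go.

{"op": "send_rows", "data": {
  "moves": "0 0 0 -0.006 0 0 -0.6;0 0 0 -0.012 0 0.002 -0.6;0 0 0 -0.012 0 0.002 -0.6;0 0 0 -0.012 0 0.002 0;0 0 0 -0.012 0 0.002 0.5;0 0 0 -0.012 0 0.002 1;0 0 0 -0.012 0 0.002 1;0 0 0 -0.012 0 0.002 1;0 0 0 -0.012 0 -0.2 1;0 0 0 -0.012 0 -0.4 1;0 0 0 0.3 0 -0.5 1;0 0 0 0.3 0 -0.5 1"
}}

```text
time: 35.3
eef_pos: [0.444, -0.0704, 0.2096]
tcp_rot: [0.758, 0.652, 0.001, 0.002]
contact_force: [-0.8, 0.4, -0.6]
opening: 1.001
finger_force: 0.0
```

{"op": "send_rows", "data": {
  "moves": "0 0 0 0.3 0 0 1;0 0 0 0.5 0 0 1;0 0 0 0.5 0 0 1;0 0 0 0.5 0 0 1"
}}

```text
time: 35.8
eef_pos: [0.458, 0.0259, 0.2068]
tcp_rot: [0.76, 0.65, -0.001, -0.0]
contact_force: [-0.7, 0.0, 0.3]
opening: 1.0
finger_force: 0.0
```

```bash
python3 - <<'E'
from h import *
from plant import ctrl
c=ctrl.read_camera("wrist"); np.save("pics/w7.npy",c,allow_pickle=True); im=c["image"][:,:,::-1]; t=ctrl.read_camera("top")["image"][190:250,220:290,::-1]
p=proj(c,[.43,-.16,.105])[0]; print(p,ctrl.get_state()["eef_pos"]); x=int(np.clip(p[0]-50,0,412)); y=int(np.clip(p[1]-70,0,264))
cv2.imwrite("pics/w7.png",np.hstack([cv2.resize(im[y:y+120,x:x+100],(400,480),interpolation=2),cv2.resize(t,(400,480),interpolation=2)]))
E
```

```text
[255.22634233 355.20190466] [0.45816046 0.02547498 0.20709617]
```

View pics/w7.png

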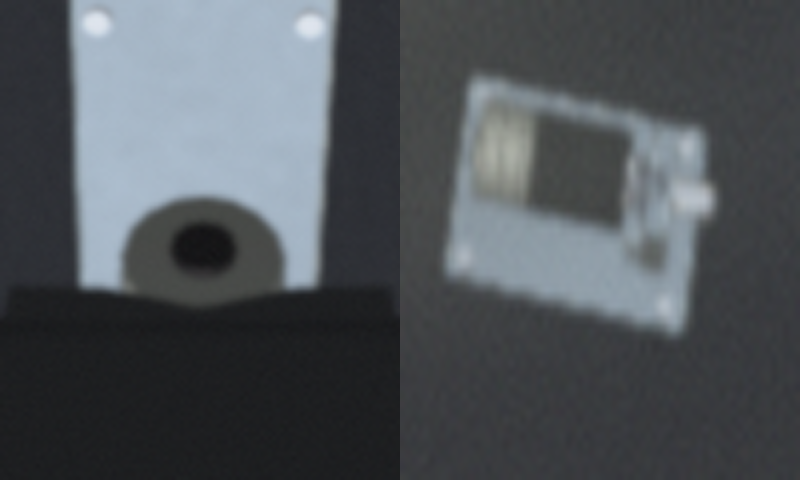

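The top view (right half) shows the cap at (505,150), directly against the two dark rollers (535–635), which sit against the washer and collar at about x=630–650. There are no gaps and the gripper is clear. Signing off now.

```bash
python3 -c "
from plant import ctrl;print(ctrl.sign_off())"
```

```text
the job is handed in; nothing more can be done
None
```

I threaded the wide roller, narrow roller and cap onto the shaft in that order, and handed the job in at about 36 s of the 72 allowed: the catch held the cap against a 7 N pull, the highest wrist reading while pressing was about 18 N, the last top view showed no gaps, and the hand-in gave no verdict.

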